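# Clear the hob and switch it on

### The job

Get the portable hob ready: with the scraper block, sweep all three toast crusts off the glass into the crumb tray beside it, without the hand touching them, and stand the scraper upright back on the cutting board. Only then switch the hob on by pressing fully down, one at a time and letting each spring back up, the large round key, then the triangular key, then the long bar key. Press no other key, leave the pot on the glass and everything else where it is.

Things in the scene. Friction and masses are not known exactly. Their poses are not given: they have to be found in the camera images.
- hob: Portable electric hob, fixed to the counter: 360 deep (x) x 380 wide (y) x 50 mm high, white body. Origin at the centre of its underside, x points to its rear, y to its left, z up. The dark glass is the flat top (50 mm above the origin) from x = -103 mm to the rear; a 75 mm deep steel strip along the front (middle at x = -142.5 mm, same height) carries five white keys in a row.
- tray: Open aluminium crumb tray, fixed right beside the hob, on its left or its right (4 mm gap): 300 (x) x 150 (y) x 30 mm high, walls 4 mm, floor 4 mm. Origin at the centre of its underside; axes parallel to the hob's.
- board: Cutting board (white with red rim), fixed beside the hob on the side where the tray is not: 300 (x) x 150 (y) x 15 mm. Origin at the centre of its underside; axes parallel to the hob's.
- scraper: Scraper block standing on the cutting board: black rubber foot 150 (x) x 36 (y) x 14 mm, on it a wooden grip rib 110 (x) x 22 (y) mm that reaches up to 60 mm. Origin at the centre of its underside, z up; 220 g.
- crust0: Loose toast crust lying on the glass of the hob, 60 (x) x 22 (y) x 12 mm, light; brown. Origin at the centre of its underside.
- crust1: Loose toast crust lying on the glass of the hob, 60 (x) x 22 (y) x 12 mm, light; brown. Origin at the centre of its underside.
- crust2: Loose toast crust lying on the glass of the hob, 60 (x) x 22 (y) x 12 mm, light; brown. Origin at the centre of its underside.
- key_round (a joint): Travel of the large round key: 0 up, 0.006 m fully down; spring return, about 5 N fully down, works at 0.0045 m.
- round_top (a point): Centre of the top face of the large round key, 46 mm across; white plastic, 10 mm proud of the steel strip. The five keys stand 66 mm apart in any order along the strip.
- key_triangle (a joint): Travel of the triangular key: 0 up, 0.006 m fully down; spring return, about 5 N fully down, works at 0.0045 m.
- triangle_top (a point): Centre of the top face of the triangular key (equilateral, corners 29 mm from its centre); white plastic, 10 mm proud of the steel strip. The five keys stand 66 mm apart in any order along the strip.
- key_bar (a joint): Travel of the long narrow bar key: 0 up, 0.006 m fully down; spring return, about 5 N fully down, works at 0.0045 m.
- bar_top (a point): Centre of the top face of the long narrow bar key, 60 x 18 mm, its length running front to back; white plastic, 10 mm proud of the steel strip. The five keys stand 66 mm apart in any order along the strip.
- key_cross (a joint): Travel of the plus-shaped key: 0 up, 0.006 m fully down; spring return, about 5 N fully down, works at 0.0045 m.
- cross_top (a point): Centre of the top face of the plus-shaped key, 48 mm across its 15 mm arms (not to be pressed); white plastic, 10 mm proud of the steel strip. The five keys stand 66 mm apart in any order along the strip.
- key_dot (a joint): Travel of the small round key: 0 up, 0.006 m fully down; spring return, about 5 N fully down, works at 0.0045 m.
- dot_top (a point): Centre of the top face of the small round key, 26 mm across (not to be pressed); white plastic, 10 mm proud of the steel strip. The five keys stand 66 mm apart in any order along the strip.
- pot: Small steel pot on the rear half of the glass, 100 mm wide, 85 mm high, two small side handles reaching about 25 mm further along the hob's y. Bystander. Origin at the centre of its underside.
- knife: Paring knife lying across the board's front end, 140 mm long (x, handle to -x), 14 mm high. Bystander.
- mug: White mug, 80 mm wide, 90 mm high, on the counter between the robot and the hob, off to one side. Bystander.
- jar: Amber jar, 68 mm wide, 100 mm high, on the counter between the robot and the hob, off to one side. Bystander.
There are look-alikes about, which are no part of the job. What is shaped like the crust1 but black is not meant.

How it is judged:
On the way, in this order (a step that is already met when the one before it is completed fails the run):
1. all three crusts lie in the tray (x of crust0 in the frame of tray between -0.15 and 0.15 m and y of crust0 in the frame of tray between -0.075 and 0.075 m and height (world z) of each of crust0, crust1, crust2 below 0.048 m and x of crust1 in the frame of tray between -0.15 and 0.15 m and y of crust1 in the frame of tray between -0.075 and 0.075 m and x of crust2 in the frame of tray between -0.15 and 0.15 m and y of crust2 in the frame of tray between -0.075 and 0.075 m), for 0.2 s.
2. the scraper stands on the board, released (z of scraper in the frame of board between 0.011 and 0.019 m and x of scraper in the frame of board between -0.14 and 0.14 m and y of scraper in the frame of board between -0.07 and 0.07 m and angle between scraper's own z axis and vertical below 0.1 rad and contact force between the fingers and scraper below 0.1 N and linear speed of scraper below 0.02 m/s), for 0.2 s.
3. the large round key is down, the others up (value of joint key_round above 0.0045 m and value of joint each of key_triangle, key_bar, key_cross, key_dot below 0.002 m), for 0.05 s.
4. the triangular key is down, the others up (value of joint key_triangle above 0.0045 m and value of joint each of key_round, key_bar, key_cross, key_dot below 0.002 m), for 0.05 s.
5. the long bar key is down, the others up (value of joint key_bar above 0.0045 m and value of joint each of key_round, key_triangle, key_cross, key_dot below 0.002 m), for 0.05 s.
At the end, for the whole second after the job is handed in: All three crusts lie at rest in the tray (centres inside its 300 x 150 mm outline, below 48 mm), the scraper stands upright (within 0.1 rad) and released on the cutting board with its centre over it (x within 140, y within 70 mm of the board's centre), and all five keys are up (under 2 mm) (all of step 1 and all of step 2 and value of joint each of key_round, key_triangle, key_bar, key_cross, key_dot below 0.002 m and linear speed of each of crust0, crust1, crust2 below 0.02 m/s); the robot touches nothing.
It fails at once if a crust is touched by the hand or arm (contact force between any of the fingers, the arm and crust0 above 0.3 N or contact force between any of the fingers, the arm and crust1 above 0.3 N or contact force between any of the fingers, the arm and crust2 above 0.3 N).
It fails at once if the plus-shaped or the small round key is pressed (over 3 mm) (value of joint any of key_cross, key_dot above 0.003 m).
It fails at once if a key is pressed (over 4 mm) before the crusts are all in the tray and the scraper is back on the board (value of joint any of key_round, key_triangle, key_bar, key_cross, key_dot above 0.004 m and not ((x of crust0 in the frame of tray between -0.15 and 0.15 m and y of crust0 in the frame of tray between -0.075 and 0.075 m and height (world z) of each of crust0, crust1, crust2 below 0.048 m and x of crust1 in the frame of tray between -0.15 and 0.15 m and y of crust1 in the frame of tray between -0.075 and 0.075 m and x of crust2 in the frame of tray between -0.15 and 0.15 m and y of crust2 in the frame of tray between -0.075 and 0.075 m) and (z of scraper in the frame of board between 0.011 and 0.019 m and x of scraper in the frame of board between -0.14 and 0.14 m and y of scraper in the frame of board between -0.07 and 0.07 m and angle between scraper's own z axis and vertical below 0.1 rad))).
It fails at once if two keys are down (over 3 mm) at once (value of joint each of key_round, key_triangle above 0.003 m or value of joint each of key_round, key_bar above 0.003 m or value of joint each of key_triangle, key_bar above 0.003 m).
It fails at once if the pot is moved over 20 mm or a bystander over 30 mm (distance of pot from where it was at the start of the episode above 0.02 m or distance of any of knife, mug, jar from where it was at the start of the episode above 0.03 m).
It also fails if it takes over 70 s, if anything falls off the work surface, if the arm or the gripper's body presses on something with over 40 N, if the wrist force passes 120 N, or if a joint passes its speed limit or range.

### The arm

A 6-joint arm with a two-finger parallel gripper is mounted at the origin on the work surface. World frame = base frame: x ahead of the robot, y to its left, z up, the work surface at z = 0. Lengths are in m, angles in rad, forces in N, time in s.
With the tool pointing down it reaches from about 0.35 to 0.775 m from the base axis. Payload 5.5 kg.
Tool frame: the origin (TCP) lies on the centre line of the jaws, within the pads' length; the fingertips stand 11 mm ahead of it and the grasp point (between the pads) lies 8 mm behind it; z points along the fingers, y is the line along which they close (so a half turn about z gives the same grasp; the last joint's range is limited). The gripper opens to 85 mm and grips with 20 to 120 N. Pads are 22 mm wide; open, the fingers measure 114 mm over their backs; the gripper's body (76 mm by 85 mm) begins 54 mm behind the grasp point. The pads swing forward as they close: fully open they stand 13 mm farther back than shut.
Start: joints at [1.035, 0.313, 0.046, 1.304, 0, 1.431], TCP at [0.222, 0.531, 0.242] pointing down, gripper open.
Joint ranges: [-2.76, 2.76], [-0.86, 1.69], [-1.03, 1.26], [-2.2, 2.34], [-1.47, 1.5], [-3.14, 3.14]. Speed limits (rad/s): [2.57, 2.57, 3.14, 3.14, 3.14, 3.14].

### API

Orientations are given as a unit quaternion [w, x, y, z].
In Python, from workcell import env, viewer, order, models gives the robot as it stands.
- The arm moves only by the tool drive_tool, never from a script. Its argument "series" is a list that holds one entry, the list of rows, each a list of 6 numbers: the shift along the tool's x, y, z each as a share of 120 mm, from -1 to 1, then the turn, a rotation vector about the tool's x, y, z each as a share of 180 degrees, from -1 to 1. A call has 1 to 20 rows; each row shifts and turns the commanded pose from where the row before left it, along the tool's axes as they then stand; what a row does not reach is not made up. A row lasts 1/8 s, in which the tool goes at most 62.5 mm and 10.7 degrees, less where a joint would pass 70% of its speed; a pose out of reach is approached as far as the arm can. A call with a number of a shift or a turn outside -1 to 1 is refused whole. A call with a gripper value outside its range is refused whole. "jaw" is the opening, from -1 (shut) to 1 (fully open), set as the call begins (left out, the last holds). The fingers move at their own pace and stop on an object; "grip_force" is the grip in N (left out, the last holds). Time passes only in rows, so rows that do not move let the fingers close. It gives the time, the measured TCP pose, the force, the opening and the grip force at its end, in the units of the state.
- env.get_state(): the state, without advancing time (a new reading comes with each control period).
- viewer.read_camera(name): name is "scene" or "top" or "wrist"; returns the picture (384x512x3 uint8, red, green, blue); there is no depth.
- viewer.camera_info(name): a dict with "intrinsics" (3x3 intrinsics, pixels), "D" ([k1, k2, p1, p2, k3] as OpenCV has them; the pictures are not rectified), "R" (3x3) and "t" (3): a world point X has camera coordinates R X + t; the wrist camera has in their place "T_tool_cam" (4x4, takes a point from camera to tool coordinates, whose origin is the TCP and whose axes are the flange's). Camera axes: x right, y down, z forward; pixel columns grow to the right and rows downward; lengths in m; the calibration is good to about 2 mm. A picture is of the moment at which its call begins: read the wrist's pose just before it. camera_info takes no time and is no camera call.
- order.hand_in(): hands the job in; it is judged then, once.
Trained networks look in the newest picture that a camera, given by its name, has taken for a name from the list of things; names that differ only in an ending like _2 or _b are one class to them, and where a whole thing is asked for, a point or a joint stands for the part that bears it (a point fixed in the world has none). Each returns a list of dicts, best first, with "score" (0 to 1); they miss things now and then, are a little off and sometimes report something else, mostly with a low value. They report only what shows in the picture. A call takes as long as a camera call. They do not tell look-alikes from the thing itself.
- models.silhouettes(label, camera): "region" (384x512 bool, what is visible of it) and "location" ([column, row] in pixels, amid what is visible of it).
The state is a dict: "clock": time; "joint_pos": joint angles; "qvel": joint speeds; "tau": joint torques, N m; "tcp_pos": TCP position; "orientation": TCP orientation; "wrist_force": force on the tool from outside, world axes, zero at the start; "ft_torque": the same for the moment, N m; "finger_gap": finger opening in m; "grip_force": force on a finger pad.
Only numpy, scipy, OpenCV 4.12 (cv2) and the standard library are available. Lean on these libraries where they do the work, as an engineer would, in place of code of your own. Each camera call takes 0.05 s, during which the arm holds its last target. There are 200 camera calls.

## Working session

There is one attempt and no reset: what is moved stays moved. The work goes in short steps, Python scripts to look and compute and a tool call to move; the robot and the scene stay as the last step left them, time stands still between calls to the robot, and variables do not carry over. Pictures are saved under pics/ and viewed, at most 10 in all, crops included, and the job is handed in when it is done.

Besides the shell and the picture viewer there is one more tool, called as name(argument=value, ...), one argument or row to a line, values as JSON. drive_tool: Moves the arm, as the interface text tells. Its arguments: {"type":"object","properties":{"series":{"type":"array"},"jaw":{"type":"number"},"grip_force":{"type":"number"}},"required":["series"]}

```bash
mkdir -p pics; ls
cat > h.py <<'E'
import numpy as np, cv2
from workcell import env, viewer, order, models
from scipy.spatial.transform import Rotation as Ro
def cam(n):
    i=viewer.camera_info(n); K=np.array(i["intrinsics"],float); D=np.array(i["D"],float)
    if n=="wrist":
        s=env.get_state(); q=np.array(s["orientation"]); T=np.eye(4)
        T[:3,:3]=Ro.from_quat(q[[1,2,3,0]]).as_matrix(); T[:3,3]=s["tcp_pos"]
        C=np.linalg.inv(T@np.array(i["T_tool_cam"])); return K,D,C[:3,:3],C[:3,3]
    return K,D,np.array(i["R"],float),np.array(i["t"],float)
def ray(c,px,z):
    K,D,R,t=c; u=cv2.undistortPoints(np.array(px,float).reshape(-1,1,2),K,D).reshape(-1,2)
    d=np.c_[u,np.ones(len(u))]@R; o=-R.T@t
    return o+d*((z-o[2])/d[:,2])[:,None]
def proj(c,X):
    K,D,R,t=c; return cv2.projectPoints(np.array(X,float).reshape(-1,1,3),cv2.Rodrigues(R)[0],t,K,D)[0].reshape(-1,2)
def save(n,im): cv2.imwrite("pics/"+n,im[:,:,::-1])
E
python3 - <<'E'
from h import *
for n in("top","scene"):
    im=viewer.read_camera(n); save(n+"0.png",im); c=cam(n); print(n,(-c[2].T@c[3]).round(3))
    for l in ("hob","tray","board","scraper","crust0","round_top","triangle_top","bar_top","pot","knife","mug","jar"):
        for d in models.silhouettes(l,n):
            r=d["region"]; y,x=np.nonzero(r)
            print(l,round(d["score"],2),np.round(d["location"]),r.sum(),x.min() if len(x) else 0,x.max() if len(x) else 0,y.min() if len(y) else 0,y.max() if len(y) else 0)
print(env.get_state())
E
```

```text
pics
top [0.35  0.017 1.122]
hob 0.8 [262. 187.] 15023 178 343 114 270
hob 0.26 [212. 252.] 216 204 223 242 261
tray 0.8 [361. 184.] 6470 324 400 122 241
tray 0.28 [263. 187.] 15608 178 345 113 270
board 0.97 [165. 213.] 4894 124 191 153 271
board 0.43 [235. 198.] 212 220 241 188 207
scraper 0.8 [154. 197.] 960 144 163 167 224
crust0 0.73 [233. 196.] 256 219 242 188 208
crust0 0.69 [222. 100.] 176 208 227 92 111
crust0 0.61 [258. 193.] 205 253 268 183 206
crust0 0.54 [288. 182.] 190 277 300 181 191
round_top 0.73 [323. 238.] 266 311 329 228 245
triangle_top 0.7 [290. 242.] 178 285 302 231 247
bar_top 0.77 [238. 248.] 135 236 244 237 259
pot 0.73 [242. 137.] 1866 209 277 115 162
pot 0.66 [371. 299.] 829 353 387 288 316
pot 0.48 [162. 213.] 4862 124 191 152 271
knife 0.85 [161. 257.] 339 134 188 250 264
mug 0.64 [140. 321.] 1326 119 159 291 340
jar 0.6 [370. 300.] 842 352 387 288 316
scene [ 0.839 -0.418  0.917]
tray 0.94 [214. 298.] 8031 141 276 241 359
tray 0.45 [246.  98.] 901 235 264 76 114
board 0.58 [307. 152.] 2111 262 364 116 181
scraper 0.91 [324. 148.] 883 299 345 131 169
scr
[... 797 characters left out ...]
int_pos': array([ 1.03535346e+00,  3.13231854e-01,  4.60665229e-02,  1.30358203e+00,
       -2.36320685e-05,  1.43118379e+00]), 'qvel': array([-1.02386928e-03,  1.62006739e-03, -7.66809594e-04,  1.35142639e-03,
        1.78188709e-04,  6.63621819e-05]), 'tau': array([ 1.41016558e-04, -4.80463386e+01,  2.98818576e+01,  3.15317020e-04,
        4.07175179e-06, -3.99452716e-06]), 'tcp_pos': array([0.22174299, 0.53055657, 0.24229133]), 'orientation': array([1.92575394e-05, 1.96625627e-01, 9.80478639e-01, 1.91901586e-05]), 'wrist_force': array([ 0.56403999, -0.71360826, -0.09133403]), 'ft_torque': array([-0.02523754,  0.00178931,  0.03944761]), 'grip_force': 0.0, 'finger_gap': 0.08536014860114179}
```

Run:
```python
import cv2
i=cv2.imread("pics/top0.png")[80:350,100:420]; cv2.imwrite("pics/t0.png",cv2.resize(i,None,fx=2.2,fy=2.2,interpolation=cv2.INTER_CUBIC))
```

```text
(no output)
```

View pics/t0.png

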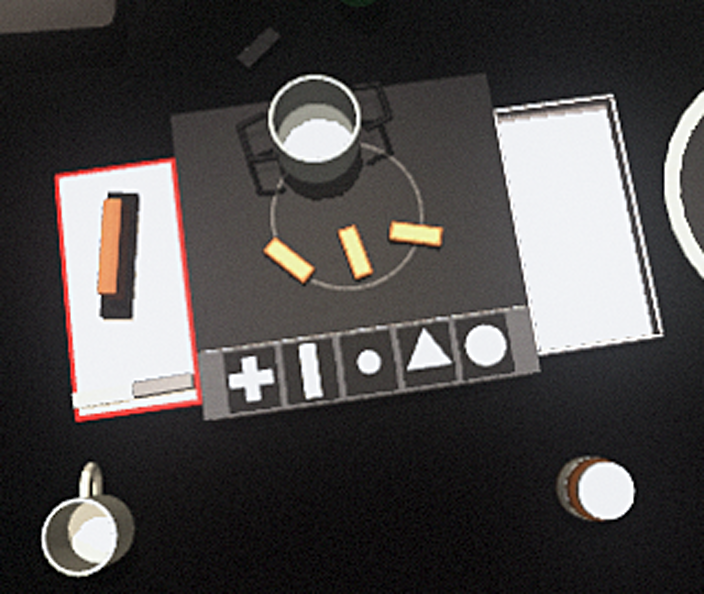

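View pics/scene0.png

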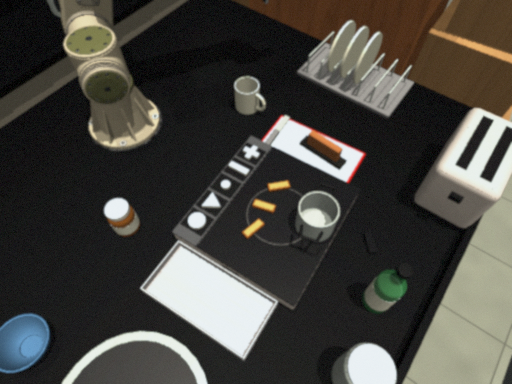

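Top view: tray is on the hob's right (world −y), board on its left. Keys from left to right are cross, bar, dot, triangle, round (crop px 251–487, rows 379–345). Three orange crusts lie at about (289,260), (355,252) and (415,233). The black look-alike lies behind the hob and the pot is rear-centre. The scene view agrees. Next I measure the poses.

```bash
cat > m.py <<'E'
from h import *
from scipy.optimize import least_squares
c=cam("top"); im=cv2.imread("pics/top0.png"); hsv=cv2.cvtColor(im,cv2.COLOR_BGR2HSV)
# keys
K={}
for k,(x,y) in dict(cross=(251,379),bar=(311,370),dot=(369,362),tri=(428,352),rnd=(487,345)).items():
    x=x/2.2+100;y=y/2.2+80; m=np.zeros(im.shape[:2],np.uint8)
    x0,y0=int(x)-13,int(y)-13
    m[y0:y0+26,x0:x0+26]=im[y0:y0+26,x0:x0+26].min(2)>150
    n,l,s,ce=cv2.connectedComponentsWithStats(m); j=l[int(round(y)),int(round(x))]
    K[k]=ray(c,ce[j],.06)[0]; print(k,s[j,4],ce[j].round(1),K[k].round(4))
P=np.array([K[k] for k in("cross","bar","dot","tri","rnd")])[:,:2]
A=np.array([[-.1425,.132-.066*i] for i in range(5)])
f=lambda p:(p[:2]+A@np.array([[np.cos(p[2]),-np.sin(p[2])],[np.sin(p[2]),np.cos(p[2])]]).T-P).ravel()
r=least_squares(f,[.5,0,0]); x,y,a=r.x; print("hob",r.x.round(4),"yaw deg",np.degrees(a),"res mm",(r.fun*1e3).round(1))
R=np.array([[np.cos(a),-np.sin(a)],[np.sin(a),np.cos(a)]])
L=lambda w:(np.array(w)[...,:2]-[x,y])@R
# crusts + scraper wood
m=((hsv[...,0]>5)&(hsv[...,0]<30)&(hsv[...,1]>90)&(hsv[...,2]>110)).astype(np.uint8)
n,l,s,ce=cv2.connectedComponentsWithStats(m)
for j in range(1,n):
    if s[j,4]<80: continue
    z=.062 if ce[j][0]>190 else .075
    ys,xs=np.nonzero(l==j); w=ray(c,np.c_[xs,ys],z)[:,:2]; q=L(w)
    rc=cv2.minAreaRect((q*1000).astype(np.float32)); b=cv2.boxPoints(rc)
    print(s[j,4],ce[j].round(),"world",w.mean(0).round(4),"hob",q.mean(0).round(4),[np.round(v,1) for v in rc], "ext",b.min(0).round(),b.max(0).round())
# red rim
m=((hsv[...,0]<8)|(hsv[...,0]>172))&(hsv[...,1]>130)&(hsv[...,2]>80); m[:,200:]=0; m[:150]=0;m[290:]=0;m[:,:115]=0
ys,xs=np.nonzero(m); q=L(ray(c,np.c_[xs,ys],.015)); print("board rim",cv2.minAreaRect((q*1000).astype(np.float32)))
for n_,z in(("tray",.03),("pot",.05),("scraper",.029),("knife",.02)):
    viewer.read_camera("top") if n_=="tray" else 0
    d=models.silhouettes(n_,"top")[0]; ys,xs=np.nonzero(d["region"]); q=L(ray(c,np.c_[xs,ys],z)); print(n_,[np.round(v,1) for v in cv2.minAreaRect((q*1000).astype(np.float32))],q.min(0).round(3),q.max(0).round(3))
# overlay check
o=im.copy()
for (hx,hy,z) in [(-.18,-.19,.05),(-.18,.19,.05),(.18,.19,.05),(.18,-.19,.05),(-.103,.19,.05),(-.103,-.19,.05)]:
    w=R@[hx,hy]+[x,y]; print(proj(c,[*w,z]).round(1))
E
python3 m.py
```

```text
cross 221 [213.7 251.6] [0.4298 0.1137 0.06  ]
bar 193 [240.7 247.9] [0.4348 0.0475 0.06  ]
dot 90 [267.2 244.1] [ 0.4401 -0.0179  0.06  ]
tri 199 [293.9 240.3] [ 0.4451 -0.0837  0.06  ]
rnd 270 [320.3 236.6] [ 0.4501 -0.1493  0.06  ]
hob [ 0.582  -0.0069  0.0773] yaw deg 4.430646235267549 res mm [-0.  -0.   0.1  0.4 -0.1 -0.  -0.1 -0.1  0.1 -0.2]
366 [149. 192.] world [0.586  0.2649] hob [0.0249 0.2707] [array([ 25.7, 270.6]), array([ 21. , 109.1]), np.float64(81.2)] ext [-30. 252.] [ 81. 289.]
111 [289. 186.] world [ 0.582  -0.0811] hob [-0.0058 -0.0739] [array([ -5.4, -74.3]), array([60.4, 22.7]), np.float64(74.7)] ext [ -24. -106.] [ 13. -42.]
111 [262. 194.] world [ 0.5644 -0.012 ] hob [-0.018  -0.0037] [array([-17. ,  -2.9]), array([60.3, 23.1]), np.float64(12.2)] ext [-49. -21.] [15. 15.]
107 [231. 198.] world [0.5608 0.0644] hob [-0.0156  0.0728] [array([-15.3,  73.1]), array([60.1, 22.7]), np.float64(43.1)] ext [-45.  44.] [ 14. 102.]
board rim ((-10.965057373046875, 268.9501953125), (300.6097412109375, 149.51451110839844), 0.1349293291568756)
tray [array([ -11.9, -269.5]), array([303.1, 151.9]), np.float64(0.3)] [-0.164 -0.345] [ 0.14  -0.193]
pot [array([142.3,  19.6]), array([125.9, 179.1]), np.float64(31.6)] [ 0.071 -0.068] [0.204 0.115]
scraper [array([ 24.2, 270.8]), array([ 45.9, 152.7]), np.float64(81.3)] [-0.054  0.24 ] [0.101 0.299]
knife [array([-134.1,  271. ]), array([ 19.1, 142.2]), np.float64(1.9)] [-0.146  0.2  ] [-0.123  0.342]
[[345.3 248.6]]
[[192.4 270.5]]
[[177.2 131.7]]
[[320.7 112.8]]
[[188.9 239.3]]
[[339.9 218.1]]
```

drive_tool(
  series=[
    [[0,0,0,0,0,-0.051],[0,0,0,0,0,-0.051],[-0.4,-0.247,0,0,0,0],[-0.4,-0.247,0,0,0,0],[-0.4,-0.247,0,0,0,0],[-0.4,-0.247,0,0,0,0],[-0.4,-0.247,0.1,0,0,0],[-0.4,-0.247,0.2,0,0,0],[-0.4,-0.247,0.3,0,0,0],[-0.4,-0.247,0.3,0,0,0],[0,0,0,0,0,0],[0,0,0,0,0,0]],
  ],
  jaw=1,
  grip_force=50,
)

```text
clock: 3.05
tcp_pos: [0.5805, 0.2695, 0.139]
orientation: [-0.0, 0.038, 0.999, 0.0]
wrist_force: [0.1, -0.3, 0.5]
finger_gap: 0.0853
grip_force: 0.0
```

```bash
cat > d.py <<'E'
# usage: d.py frame x y z yawdeg : target in hob(h)/world(w); prints shift/turn in shares of 120mm/180deg
import sys; from h import *
HX,HY,HA=.582,-.0069,.0773
def main(f,x,y,z,yaw):
    if f=="h":
        c,s=np.cos(HA),np.sin(HA); x,y=HX+c*x-s*y,HY+s*x+c*y; yaw+=np.degrees(HA)
    st=env.get_state(); q=np.array(st["orientation"]); R=Ro.from_quat(q[[1,2,3,0]])
    a=np.radians(yaw); T=Ro.from_matrix(np.array([[-np.cos(a),-np.sin(a),0],[-np.sin(a),np.cos(a),0],[0,0,-1]]).T.T)
    d=np.array([x,y,z])-st["tcp_pos"]; rv=(R.inv()*T).as_rotvec()/np.pi
    print("t",round(st["clock"],2),"tcp",np.round(st["tcp_pos"],4),"F",np.round(st["wrist_force"],1),"gap",round(st["finger_gap"],4),"j6",st["joint_pos"][5].round(2))
    print("turn",rv.round(4),"shift in target axes",(T.inv().apply(d)/.12).round(3),"in current",(R.inv().apply(d)/.12).round(3))
v=sys.argv; main(v[1],*map(float,v[2:6]))
E
python3 d.py w .586 .2649 .056 -4.4
```

```text
t 3.05 tcp [0.5805 0.2695 0.139 ] F [ 0.1 -0.3  0.5] gap 0.0853 j6 0.39
turn [ 0.     -0.0003  0.0003] shift in target axes [-0.049 -0.035  0.692] in current [-0.05  -0.035  0.692]
```

drive_tool(
  series=[
    [[-0.05,-0.035,0.2,0,0,0],[0,0,0.25,0,0,0],[0,0,0.242,0,0,0],[0,0,0,0,0,0],[0,0,0,0,0,0]],
  ],
)

```text
clock: 3.68
tcp_pos: [0.5868, 0.2662, 0.0581]
orientation: [0.001, 0.037, 0.999, 0.0]
wrist_force: [-0.1, 0.5, -0.5]
finger_gap: 0.0855
grip_force: 0.0
```

drive_tool(
  series=[
    [[0,0,0,0,0,0],[0,0,0,0,0,0],[0,0,0,0,0,0],[0,0,0,0,0,0],[0,0,0,0,0,0],[0,0,0,0,0,0]],
  ],
  jaw=-1,
)

```text
clock: 4.42
tcp_pos: [0.5867, 0.2652, 0.0565]
orientation: [0.0, 0.038, 0.999, 0.0]
wrist_force: [-0.6, 0.1, 4.1]
finger_gap: 0.0214
grip_force: 50.3
```

drive_tool(
  series=[
    [[0,0,-0.2,0,0,0],[0,0,-0.3,0,0,0],[0,0,-0.25,0,0,0],[0,0,0,0,0,-0.049],[0,0,0,0,0,0],[0,0,0,0,0,0]],
  ],
)

```text
clock: 5.18
tcp_pos: [0.5856, 0.2646, 0.1447]
orientation: [-0.001, -0.038, 0.999, -0.0]
wrist_force: [-0.2, -0.0, -2.9]
finger_gap: 0.0211
grip_force: 49.4
```

```bash
python3 d.py h -.020 .145 .0925 0
python3 - <<'E'
from h import *
save("w1.png",viewer.read_camera("wrist"))
E
```

```text
t 5.17 tcp [0.5856 0.2646 0.1447] F [-0.2 -0.  -2.9] gap 0.0211 j6 0.22
turn [-0.0002 -0.0008 -0.0004] shift in target axes [ 0.371 -1.045  0.435] in current [ 0.369 -1.046  0.436]
```

View pics/w1.png

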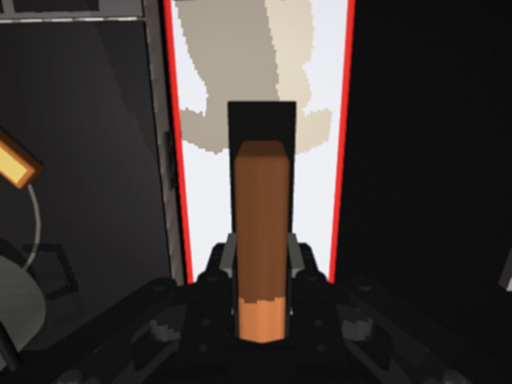

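Scraper is held square in the jaws (rib x 235–290), parallel to the board edges. Next I go over the glass and down beside the left crust.

drive_tool(
  series=[
    [[0.123,-0.348,0,0,0,0],[0.123,-0.348,0,0,0,0],[0.123,-0.349,0,0,0,0],[0,0,0.2,0,0,0],[0,0,0.15,0,0,0],[0,0,0.08,0,0,0],[0,0,0,0,0,0],[0,0,0,0,0,0]],
  ],
)

```text
clock: 6.22
tcp_pos: [0.5526, 0.1367, 0.095]
orientation: [0.0, -0.039, 0.999, 0.0]
wrist_force: [0.2, 0.2, -2.8]
finger_gap: 0.0214
grip_force: 49.9
```

```bash
python3 d.py h -.020 -.225 .092 0
```

```text
t 6.22 tcp [0.5526 0.1367 0.095 ] F [ 0.2  0.2 -2.8] gap 0.0214 j6 0.02
turn [0.     0.0003 0.0004] shift in target axes [ 0.015 -3.087  0.025] in current [ 0.019 -3.087  0.024]
```

drive_tool(
  series=[
    [[0.015,0,0.018,0,0,0],[0,-0.1,0,0,0,0],[0,-0.13,0,0,0,0],[0,-0.13,0,0,0,0],[0,-0.13,0,0,0,0],[0,-0.13,0,0,0,0],[0,-0.13,0,0,0,0],[0,-0.13,0,0,0,0],[0,-0.13,0,0,0,0],[0,-0.13,0,0,0,0],[0,-0.13,0,0,0,0],[0,-0.13,0,0,0,0],[0,-0.13,0,0,0,0],[0,0,0,0,0,0],[0,0,0,0,0,0]],
  ],
)

```text
clock: 8.1
tcp_pos: [0.5646, -0.0466, 0.0922]
orientation: [-0.0, -0.039, 0.999, 0.0]
wrist_force: [0.1, -0.3, -2.9]
finger_gap: 0.0215
grip_force: 50.0
```

```bash
python3 d.py h -.020 -.225 .092 0
python3 - <<'E'
from h import *
a=viewer.read_camera("top")[90:290,120:420]; b=viewer.read_camera("scene")[120:320,120:420]
save("s1.png",cv2.resize(np.vstack([a,b]),None,fx=1.5,fy=1.5))
E
```

```text
t 8.1 tcp [ 0.5646 -0.0466  0.0922] F [ 0.1 -0.3 -2.9] gap 0.0215 j6 -0.3
turn [ 0.0001 -0.0001  0.0004] shift in target axes [-3.000e-03 -1.556e+00  1.000e-03] in current [-2.000e-03 -1.556e+00  1.000e-03]
```

View pics/s1.png

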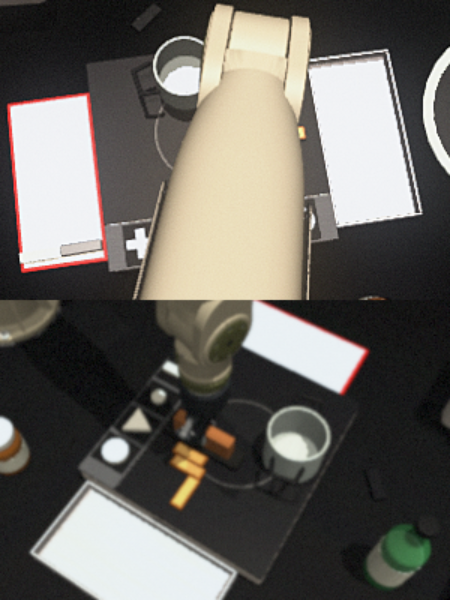

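All three crusts are bunched ahead of the foot at about (185,455–490) in the lower view. I continue over the edge.

drive_tool(
  series=[
    [[0,-0.1,0,0,0,0],[0,-0.13,0,0,0,0],[0,-0.13,0,0,0,0],[0,-0.13,0,0,0,0],[0,-0.13,0,0,0,0],[0,-0.13,0,0,0,0],[0,-0.13,0,0,0,0],[0,-0.13,0,0,0,0],[0,-0.13,0,0,0,0],[0,-0.13,0,0,0,0],[0,-0.13,0,0,0,0],[0,-0.13,0,0,0,0],[0,-0.03,0,0,0,0],[0,0,0,0,0,0],[0,0,0,0,0,0],[0,0,0,0,0,0]],
  ],
)

```text
clock: 10.2
tcp_pos: [0.5794, -0.2327, 0.0923]
orientation: [-0.0, -0.04, 0.999, 0.0]
wrist_force: [-0.6, -0.2, -2.4]
finger_gap: 0.0212
grip_force: 50.0
```

```bash
python3 d.py h .01 .269 .15 0
python3 - <<'E'
from h import *
a=viewer.read_camera("top")[90:290,120:420]; b=viewer.read_camera("scene")[170:370,120:420]
save("s2.png",cv2.resize(np.vstack([a,b]),None,fx=1.5,fy=1.5))
E
```

```text
t 10.2 tcp [ 0.5794 -0.2327  0.0923] F [-0.6 -0.2 -2.4] gap 0.0212 j6 -0.59
turn [ 0.0001 -0.      0.0007] shift in target axes [-0.25   4.116 -0.481] in current [-0.259  4.116 -0.48 ]
```

View pics/s2.png

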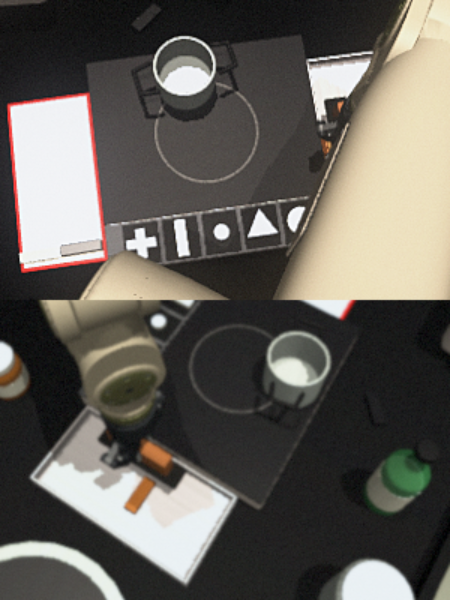

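drive_tool(
  series=[
    [[0,0,-0.3,0,0,0],[0,0,-0.4,0,0,0],[0,0,-0.1,0,0,0],[0,0.45,0,0,0,0],[0,0.46,0,0,0,0],[0,0.46,0,0,0,0],[0,0.46,0,0,0,0],[-0.05,0.46,0,0,0,0],[-0.05,0.46,0,0,0,0],[-0.05,0.46,0,0,0,0],[-0.05,0.46,0,0,0,0],[-0.06,0.446,0,0,0,0],[0,0,0,0,0,0],[0,0,0,0,0,0]],
  ],
)

```text
clock: 12.05
tcp_pos: [0.571, 0.2615, 0.187]
orientation: [-0.001, -0.04, 0.999, -0.0]
wrist_force: [-0.1, 0.6, -3.7]
finger_gap: 0.0213
grip_force: 50.6
```

```bash
python3 d.py h .010 .269 .0565 0
cat > cr.py <<'E'
from h import *
im=viewer.read_camera("top"); sc=viewer.read_camera("scene"); c=cam("top"); cs=cam("scene")
x,y,a=.582,-.0069,.0773; R=np.array([[np.cos(a),-np.sin(a)],[np.sin(a),np.cos(a)]])
for n,I,cc in(("top",im,c),("scene",sc,cs)):
  for l in("crust0","scraper"):
    for d in models.silhouettes(l,n):
        ys,xs=np.nonzero(d["region"]); z=.016 if l=="crust0" else .075
        q=(ray(cc,np.c_[xs,ys],z)[:,:2]-[x,y])@R
        print(n,l,round(d["score"],2),len(xs),np.round(d["location"]),"hob",q.mean(0).round(3),[np.round(v) for v in cv2.minAreaRect((q*1000).astype(np.float32))])
import sys; save(sys.argv[1],cv2.resize(np.vstack([im[90:290,120:420],sc[170:370,120:420]]),None,fx=1.5,fy=1.5))
E
python3 cr.py s3.png
```

```text
t 12.05 tcp [0.571  0.2615 0.187 ] F [-0.1  0.6 -3.7] gap 0.0213 j6 0.22
turn [-0.0003 -0.0006  0.0007] shift in target axes [-0.002  0.005  1.088] in current [-0.004  0.006  1.088]
top crust0 0.72 189 [341. 191.] hob [-0.027 -0.208] [array([ -25., -211.]), array([26., 57.]), np.float64(80.0)]
top crust0 0.7 201 [360. 173.] hob [ 0.003 -0.269] [array([   3., -269.]), array([62., 24.]), np.float64(89.0)]
top crust0 0.6 48 [340. 186.] hob [-0.014 -0.223] [array([ -15., -222.]), array([53.,  8.]), np.float64(4.0)]
top crust0 0.59 156 [218. 100.] hob [0.262 0.078] [array([262.,  78.]), array([22., 59.]), np.float64(40.0)]
top scraper 0.61 703 [143. 204.] hob [0.006 0.288] [array([ 30., 290.]), array([161.,  47.]), np.float64(0.0)]
scene crust0 0.78 203 [369. 245.] hob [0.267 0.072] [array([267.,  73.]), array([27., 62.]), np.float64(38.0)]
scene crust0 0.59 142 [218. 276.] hob [-0.017 -0.219] [array([ -19., -220.]), array([61., 16.]), np.float64(5.0)]
scene crust0 0.57 232 [214. 300.] hob [ 0.004 -0.272] [array([   4., -271.]), array([59., 23.]), np.float64(89.0)]
scene crust0 0.57 183 [219. 270.] hob [-0.033 -0.2  ] [array([ -33., -200.]), array([59., 22.]), np.float64(1.0)]
scene scraper 0.9 931 [329. 119.] hob [-0.009  0.351] [array([-13., 361.]), array([167., 100.]), np.float64(0.0)]
```

View pics/s3.png

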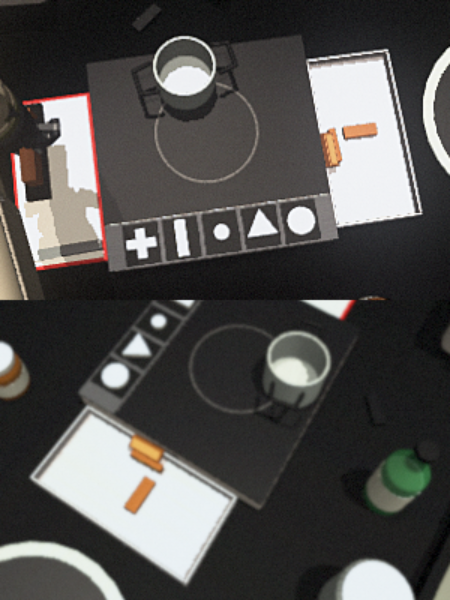

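Glass is clear. All three crusts are in the tray, one flat at (360,130) and two close to the hob-side wall at (332,148), one possibly leaning. I triangulate that one's height.

Run:
```python
from h import *
a=viewer.read_camera("top"); b=viewer.read_camera("scene")
u=a[165:215,320:370]; v=b[250:300,190:240]
save("s4.png",np.hstack([cv2.resize(u,None,fx=7.6,fy=7.6,interpolation=cv2.INTER_CUBIC),cv2.resize(v,None,fx=7.6,fy=7.6,interpolation=cv2.INTER_CUBIC)]))
```

```text
(no output)
```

View pics/s4.png

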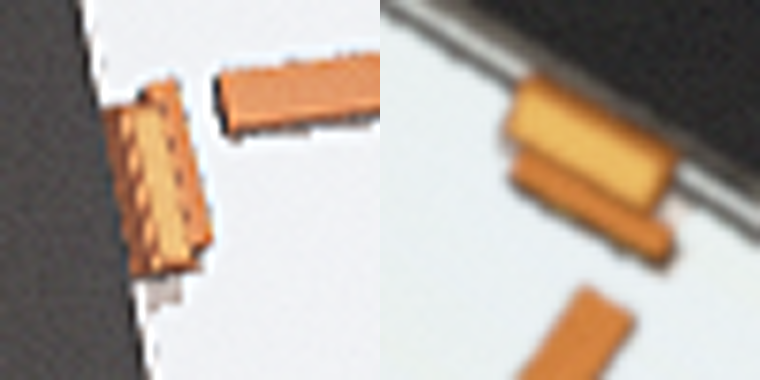

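Run:
```python
from h import *
c=cam("top"); s=cam("scene"); x,y,a=.582,-.0069,.0773; R=np.array([[np.cos(a),-np.sin(a)],[np.sin(a),np.cos(a)]])
def tri(p,q):
    P=[]; 
    u=[cv2.undistortPoints(np.array(v,float).reshape(1,1,2),k[0],k[1]).reshape(2,1) for v,k in((p,c),(q,s))]
    X=cv2.triangulatePoints(*[np.c_[k[2],k[3]] for k in(c,s)],*u).ravel(); X=X[:3]/X[3]
    return np.r_[(X[:2]-[x,y])@R,X[2]].round(4), (proj(c,X)-p).round(1)
print("up",tri((339.3,190.),(219.2,266.4))); print("low",tri((343,188.7),(216.6,272.4)))
```

```text
up (array([-0.0275, -0.2015,  0.0391]), array([[-1. , -0.8]]))
low (array([-0.0251, -0.2145,  0.031 ]), array([[-0.5, -0.4]]))
```

The leaning crust has its face at z ≈ 31–39 mm and y ≈ −0.205 in the hob frame. That puts it below 48 mm and inside the tray, at rest. I now put the scraper back.

drive_tool(
  series=[
    [[0,0,0.3,0,0,0],[0,0,0.4,0,0,0],[0,0,0.25,0,0,0],[0,0,0.1,0,0,0],[0,0,0.03,0,0,0],[0,0,0,0,0,0],[0,0,0,0,0,0],[0,0,0,0,0,0]],
  ],
)

```text
clock: 13.45
tcp_pos: [0.5724, 0.2618, 0.0597]
orientation: [0.001, -0.039, 0.999, 0.0]
wrist_force: [-0.7, 0.4, -3.1]
finger_gap: 0.021
grip_force: 50.5
```

drive_tool(
  series=[
    [[0,0,0.015,0,0,0],[0,0,0.008,0,0,0],[0,0,0,0,0,0],[0,0,0,0,0,0]],
  ],
)

```text
clock: 13.95
tcp_pos: [0.5719, 0.2616, 0.0565]
orientation: [0.0, -0.039, 0.999, 0.0]
wrist_force: [-2.4, -0.0, 3.6]
finger_gap: 0.0209
grip_force: 51.4
```

Contact (force turned to +3.6 N). Release and rise.

drive_tool(
  series=[
    [[0,0,0,0,0,0],[0,0,0,0,0,0],[0,0,0,0,0,0],[0,0,0,0,0,0],[0,0,0,0,0,0]],
  ],
  jaw=1,
)

```text
clock: 14.58
tcp_pos: [0.5718, 0.2615, 0.0559]
orientation: [0.0, -0.039, 0.999, 0.0]
wrist_force: [-0.9, -0.0, -0.9]
finger_gap: 0.0857
grip_force: 0.0
```

drive_tool(
  series=[
    [[0,0,-0.1,0,0,0],[0,0,-0.3,0,0,0],[0,0,-0.4,0,0,0],[0,0,0,0,0,0],[0,0,0,0,0,0],[0,0,0,0,0,0]],
  ],
)

```text
clock: 15.32
tcp_pos: [0.5709, 0.2612, 0.1507]
orientation: [-0.001, -0.039, 0.999, -0.0]
wrist_force: [-0.8, -0.3, -0.3]
finger_gap: 0.0854
grip_force: 0.0
```

```bash
python3 d.py h -.1425 -.132 .11 0; python3 cr.py s5.png
```

```text
t 15.32 tcp [0.5709 0.2612 0.1507] F [-0.8 -0.3 -0.3] gap 0.0854 j6 0.22
turn [-0.0001 -0.0007  0.0004] shift in target axes [ 1.268 -3.335  0.339] in current [ 1.271 -3.333  0.344]
top crust0 0.67 173 [219.  98.] hob [0.264 0.077] [array([263.,  78.]), array([24., 60.]), np.float64(40.0)]
top crust0 0.61 229 [360. 176.] hob [ 0.003 -0.269] [array([   3., -269.]), array([64., 27.]), np.float64(89.0)]
top crust0 0.52 162 [339. 191.] hob [-0.026 -0.208] [array([ -24., -208.]), array([21., 58.]), np.float64(89.0)]
top crust0 0.31 3836 [168. 216.] hob [-0.019  0.255] [array([-12., 268.]), array([299., 149.]), np.float64(0.0)]
top scraper 0.93 670 [154. 208.] hob [-0.019  0.259] [array([  1., 259.]), array([ 40., 147.]), np.float64(90.0)]
scene crust0 0.72 171 [215. 277.] hob [-0.018 -0.22 ] [array([ -19., -220.]), array([64., 18.]), np.float64(3.0)]
scene crust0 0.6 195 [218. 270.] hob [-0.031 -0.201] [array([ -32., -201.]), array([60., 23.]), np.float64(3.0)]
scene crust0 0.58 178 [368. 243.] hob [0.265 0.074] [array([265.,  73.]), array([24., 59.]), np.float64(38.0)]
scene crust0 0.18 1784 [316. 215.] hob [0.11  0.073] [array([107.,  85.]), array([111., 190.]), np.float64(12.0)]
scene scraper 0.88 878 [318. 146.] hob [0.018 0.239] [array([ 21., 241.]), array([ 72., 145.]), np.float64(88.0)]
```

View pics/s5.png

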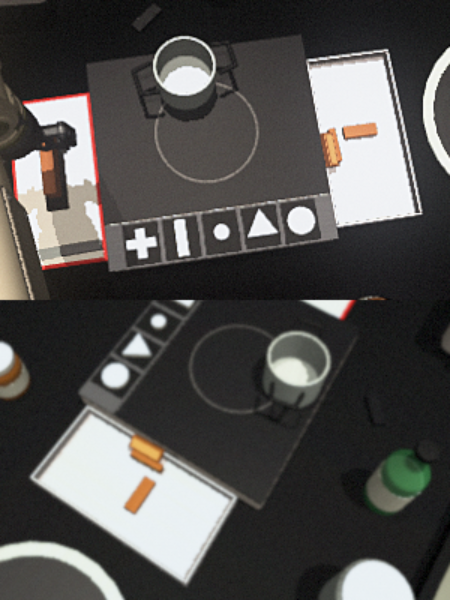

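Scraper stands upright on the board, crusts unchanged. Now to above the round key, jaws shut.

drive_tool(
  series=[
    [[0.159,-0.417,0,0,0,0],[0.159,-0.417,0,0,0,0],[0.159,-0.417,0,0,0,0],[0.159,-0.417,0,0,0,0],[0.159,-0.417,0,0,0,0],[0.159,-0.417,0,0,0,0],[0.159,-0.417,0,0,0,0],[0.159,-0.416,0,0,0,0],[0,0,0.34,0,0,0],[0,0,0,0,0,0],[0,0,0,0,0,0],[0,0,0,0,0,0]],
  ],
  jaw=-1,
)

```text
clock: 17.12
tcp_pos: [0.4521, -0.1492, 0.1124]
orientation: [0.001, -0.04, 0.999, -0.0]
wrist_force: [-0.5, -1.2, 0.2]
finger_gap: -0.0001
grip_force: 0.0
```

```bash
python3 d.py w .4501 -.1493 .074 4.43
```

```text
t 17.12 tcp [ 0.4521 -0.1492  0.1124] F [-0.5 -1.2  0.2] gap -0.0001 j6 -0.57
turn [-0.0003  0.0006  0.0009] shift in target axes [0.017 0.    0.32 ] in current [0.017 0.001 0.32 ]
```

drive_tool(
  series=[
    [[0.017,0,0.2,0,0,0],[0,0,0.12,0,0,0],[0,0,0,0,0,0],[0,0,0,0,0,0],[0,0,0,0,0,0]],
  ],
)

```text
clock: 17.75
tcp_pos: [0.4495, -0.1498, 0.0734]
orientation: [0.001, -0.039, 0.999, -0.0]
wrist_force: [-0.1, -0.4, 0.3]
finger_gap: 0.0001
grip_force: 0.0
```

drive_tool(
  series=[
    [[0,0,0.03,0,0,0],[0,0,0.03,0,0,0],[0,0,0.01,0,0,0],[0,0,0,0,0,0],[0,0,0,0,0,0]],
  ],
)

```text
clock: 18.38
tcp_pos: [0.4497, -0.1499, 0.065]
orientation: [0.001, -0.039, 0.999, -0.0]
wrist_force: [0.6, -0.2, 6.5]
finger_gap: 0.0001
grip_force: 3.5
```

drive_tool(
  series=[
    [[0,0,0.006,0,0,0],[0,0,0,0,0,0],[0,0,0,0,0,0]],
  ],
)

```text
clock: 18.75
tcp_pos: [0.4497, -0.15, 0.0649]
orientation: [0.001, -0.039, 0.999, -0.0]
wrist_force: [-2.2, 1.3, 12.8]
finger_gap: 0.0001
grip_force: 6.5
```

drive_tool(
  series=[
    [[0,0,-0.15,0,0,0],[0,0,-0.1,0,0,0],[0,0.275,0,0,0,0],[0,0.275,0,0,0,0],[0,0,0,0,0,0],[0,0,0,0,0,0],[0,0,0,0,0,0]],
  ],
)

```text
clock: 19.62
tcp_pos: [0.4441, -0.0845, 0.0935]
orientation: [0.0, -0.039, 0.999, -0.0]
wrist_force: [0.0, -0.1, -1.1]
finger_gap: -0.0002
grip_force: 0.0
```

```bash
python3 d.py w .4451 -.0837 .0645 4.43
```

```text
t 19.62 tcp [ 0.4441 -0.0845  0.0935] F [ 0.  -0.1 -1.1] gap -0.0002 j6 -0.44
turn [-0.0001  0.0001  0.0001] shift in target axes [-0.009  0.006  0.242] in current [-0.009  0.006  0.242]
```

drive_tool(
  series=[
    [[-0.009,0.006,0.1,0,0,0],[0,0,0.06,0,0,0],[0,0,0.04,0,0,0],[0,0,0.03,0,0,0],[0,0,0.012,0,0,0],[0,0,0,0,0,0],[0,0,0,0,0,0],[0,0,0,0,0,0]],
  ],
)

```text
clock: 20.62
tcp_pos: [0.4442, -0.083, 0.065]
orientation: [-0.0, -0.039, 0.999, -0.0]
wrist_force: [-5.1, 0.3, 7.3]
finger_gap: -0.0001
grip_force: 4.0
```

drive_tool(
  series=[
    [[0,0,0.005,0,0,0],[0,0,0,0,0,0],[0,0,0,0,0,0]],
  ],
)

```text
clock: 21.0
tcp_pos: [0.4442, -0.083, 0.0649]
orientation: [-0.0, -0.039, 0.999, -0.0]
wrist_force: [-6.3, 1.3, 12.5]
finger_gap: -0.0002
grip_force: 6.6
```

drive_tool(
  series=[
    [[0,0,-0.15,0,0,0],[0,0,-0.1,0,0,0],[0,0.37,0,0,0,0],[0,0.37,0,0,0,0],[0,0.36,0,0,0,0],[0,0,0,0,0,0],[0,0,0,0,0,0],[0,0,0,0,0,0]],
  ],
)

```text
clock: 22.0
tcp_pos: [0.4348, 0.0478, 0.094]
orientation: [0.0, -0.039, 0.999, -0.0]
wrist_force: [0.4, -0.5, 0.4]
finger_gap: 0.0
grip_force: 0.0
```

```bash
python3 d.py w .4348 .0475 .0645 4.43
```

```text
t 22.0 tcp [0.4348 0.0478 0.094 ] F [ 0.4 -0.5  0.4] gap 0.0 j6 -0.15
turn [-0.0001  0.0001 -0.    ] shift in target axes [ 0.    -0.002  0.246] in current [ 0.    -0.002  0.246]
```

drive_tool(
  series=[
    [[0,0,0.1,0,0,0],[0,0,0.06,0,0,0],[0,0,0.04,0,0,0],[0,0,0.03,0,0,0],[0,0,0.018,0,0,0],[0,0,0,0,0,0],[0,0,0,0,0,0],[0,0,0,0,0,0]],
  ],
)

```text
clock: 23.0
tcp_pos: [0.4339, 0.0483, 0.0649]
orientation: [-0.0, -0.039, 0.999, -0.001]
wrist_force: [-5.9, -1.7, 11.7]
finger_gap: -0.0001
grip_force: 5.9
```

Bottomed at 11.7 N. Lift clear and do a last check.

drive_tool(
  series=[
    [[0,0,-0.2,0,0,0],[0,0,-0.4,0,0,0],[0,0,-0.4,0,0,0],[0,0,0,0,0,0],[0,0,0,0,0,0],[0,0,0,0,0,0]],
  ],
)

```text
clock: 23.75
tcp_pos: [0.4335, 0.0487, 0.1827]
orientation: [-0.001, -0.039, 0.999, 0.0]
wrist_force: [0.4, -0.3, -0.0]
finger_gap: 0.0001
grip_force: 0.0
```

```bash
python3 cr.py s6.png
```

```text
top crust0 0.66 159 [358. 173.] hob [ 0.003 -0.27 ] [array([   2., -269.]), array([21., 58.]), np.float64(1.0)]
top crust0 0.55 206 [340. 191.] hob [-0.023 -0.209] [array([ -23., -209.]), array([24., 62.]), np.float64(89.0)]
top crust0 0.54 1223 [139. 320.] hob [-0.283  0.339] [array([-281.,  334.]), array([ 92., 109.]), np.float64(48.0)]
top crust0 0.53 68 [340. 182.] hob [-0.012 -0.223] [array([ -15., -223.]), array([58., 11.]), np.float64(8.0)]
top crust0 0.49 162 [218.  99.] hob [0.264 0.078] [array([262.,  78.]), array([22., 60.]), np.float64(40.0)]
top scraper 0.9 1011 [156. 200.] hob [0.    0.259] [array([  1., 258.]), array([151.,  45.]), np.float64(1.0)]
scene crust0 0.72 232 [215. 270.] hob [-0.032 -0.201] [array([ -33., -201.]), array([65., 25.]), np.float64(3.0)]
scene crust0 0.65 265 [214. 299.] hob [ 0.004 -0.271] [array([   5., -270.]), array([61., 27.]), np.float64(90.0)]
scene crust0 0.6 158 [217. 277.] hob [-0.018 -0.22 ] [array([ -19., -220.]), array([64., 17.]), np.float64(4.0)]
scene crust0 0.47 181 [367. 244.] hob [0.267 0.071] [array([267.,  73.]), array([24., 62.]), np.float64(40.0)]
scene crust0 0.28 1894 [317. 214.] hob [0.11  0.073] [array([106.,  84.]), array([114., 191.]), np.float64(9.0)]
scene crust0 0.19 894 [315. 146.] hob [0.004 0.286] [array([  7., 289.]), array([157.,  80.]), np.float64(0.0)]
scene scraper 0.58 876 [314. 146.] hob [0.019 0.239] [array([ 22., 243.]), array([143.,  74.]), np.float64(0.0)]
```

View pics/s6.png

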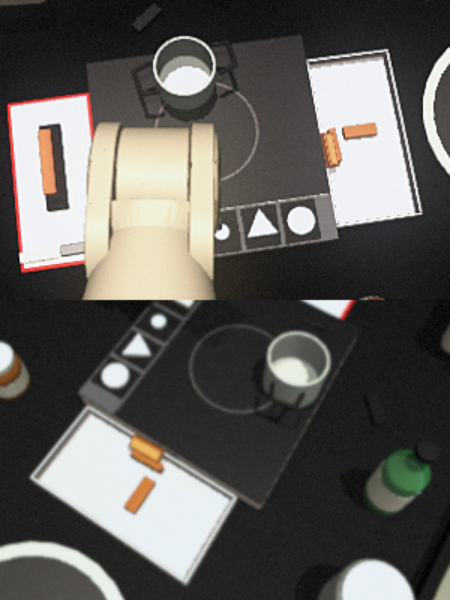

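The three crusts are at rest in the tray, the scraper is upright on the board at (50,167), the pot has not moved and the hand is clear.

```bash
python3 -c "
from workcell import order
print(order.hand_in())"
```

```text
the job is handed in; nothing more can be done
None
```

The job is handed in, with no verdict returned: the three crusts are in the tray (one leaning on the hob-side wall), the scraper is upright on the board, and the round, triangular and bar keys were pressed fully down in that order.

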